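Break the seal of a desiccator box and hold its lid ajar

TASK

The filled bottles in the desiccator box are due for check weighing and the box has to be aired first: turn both red catches a quarter turn, so that their tongues point to the front and lie clear of the lid, then pull the lid straight up by its black handle until the sticky seal lets go, without jerking it up high. Hold it level 2 to 3 cm above its seat, over the box and touching it nowhere, so that the air gets in slowly; keep it there a few seconds and finish still holding it like that, and do not disturb the bottles or the marker.

Things in the scene. Friction and masses are not known exactly. Their poses are not given: they have to be found in the camera images.
- dry_box: desiccator box, white, with a grey rim, open at the top under a clear lid; heavy, it does not shift. 160 mm deep (x) and 160 mm wide (y), with two ears at the sides that carry the catches; rim 100 mm above the worktop, gasket 3 mm above that. Origin under its centre, on the worktop; x points from its front (the round gauge) to its back, y to its left as seen from the front, z up
- left_catch (a joint): turn of the red left catch (on the left ear, box x = 0, y = +101 mm) about its upright axis, rad: 0 = its tongue points inward over the lid's edge and keeps it shut, 1.57 = a quarter turn (clockwise from above), against a stop, tongue pointing to the front; it clears the lid from about 1.1. Stays where it is left (friction 0.06 N m)
- right_catch (a joint): the same for the red right catch (box x = 0, y = -101 mm); it opens anticlockwise from above, its tongue also ends pointing to the front
- left_catch_grip (a point): on the axis of the left catch, 38 mm above the grey rim and 27 mm above the lid's top; centre of the upper part of its upright grip fin, which is 10 mm thick, 36 mm long, 32 mm tall, its top 12 mm above this point. The x axis runs along the fin, towards the tongue
- right_catch_grip (a point): the same on the right catch
- handle_grip (a point): middle of the bar of the lid's black bow handle: round bar, 11 mm thick, 80 mm long along the box's y between two feet, open beneath; 32 mm above the lid's top and 143 mm above the worktop when the lid is seated. Axes as the box's when seated
- plugged_1_mid (a point): centre of an amber bottle with white plug standing loose in the box (29 mm wide, 63 mm tall); z along the bottle
- plugged_2_mid (a point): a second such bottle in the box
- plugged_3_mid (a point): a third such bottle in the box
- bottle_a_mid (a point): centre of an amber bottle with black cap standing loose on the worktop beside the box (29 mm wide, 60 mm tall); z along the bottle
- bottle_b_mid (a point): a second such bottle beside the box
- pen_mid (a point): centre of a felt marker lying loose on the worktop beside the box (130 mm long, 18 mm thick)
- lid: the loose lid, 0.25 to 0.5 kg: clear plate 160 x 170 x 8 mm with grey edges, a 12 mm deep plug below it; origin at the middle of the plate's underside, 40 mm below handle_grip. Rubber lips in the box pinch the plug: the pull to free it peaks at roughly 14 to 24 N in the first 2 mm, then fades; from about 7 mm up only the weight is left

How it is judged (in metres and radians):
On the way, in this order (a step that is already met when the one before it is completed fails the run):
1. both catches are turned clear of the lid while it is still seated (value of joint each of left_catch, right_catch above 1.1 rad and z of handle_grip in the frame of dry_box below 0.147 m), for 0.1 s.
2. the seal is broken and the lid is held ajar by its handle for two seconds (z of handle_grip in the frame of dry_box between 0.156 and 0.188 m and x of handle_grip in the frame of dry_box between -0.03 and 0.03 m and y of handle_grip in the frame of dry_box between -0.03 and 0.03 m and angle between handle_grip's own z axis and vertical below 0.2 rad and contact force between lid and dry_box below 0.3 N and contact force between the fingers and lid above 1 N and distance between the grasp point and handle_grip below 0.07 m), for 2 s.
At the end, for the whole second after the job is handed in: The fingers hold the lid by its handle at rest, 13 to 45 mm above its seat, level within 0.2 rad, within 30 mm of mid-box, touching the box nowhere; catches past 1.1 rad; bottles in the box upright (0.2 rad); the bottles beside it within 15 mm, the marker within 20 mm, of where they were (all of step 2 and value of joint each of left_catch, right_catch above 1.1 rad and linear speed of lid below 0.02 m/s and angle between each of plugged_1_mid, plugged_2_mid, plugged_3_mid's own z axis and vertical below 0.2 rad and distance of each of bottle_a_mid, bottle_b_mid from where it was at the start of the episode below 0.015 m and distance of pen_mid from where it was at the start of the episode below 0.02 m); the arm keeps its last pose, push and grip.
It fails at once if the lid is jerked up more than 80 mm (z of handle_grip in the frame of dry_box above 0.223 m).
It fails at once if a bottle in the box is knocked about (distance of any of plugged_1_mid, plugged_2_mid, plugged_3_mid from where it was at the start of the episode above 0.02 m).
It fails at once if a bottle or the marker beside the box is knocked away (distance of any of bottle_a_mid, bottle_b_mid, pen_mid from where it was at the start of the episode above 0.03 m).
It also fails if it takes over 58 s, if anything falls off the work surface, if the arm or the gripper's body presses on something with over 40 N, if the wrist force passes 120 N, or if a joint passes its speed limit or range.

ROBOT

A 6-joint arm with a two-finger parallel gripper is mounted at the origin on a cart in front of the work surface, level with it; the furniture and walls round the work are solid. World frame = base frame: x ahead of the robot, y to its left, z up, the work surface at z = 0. Lengths are in m, angles in degrees, forces in N, time in s.
With the tool pointing down it reaches from about 0.4 to 0.825 m from the base axis. Payload 7 kg.
Tool frame: the origin (TCP) lies between the finger pads; the fingertips stand ctrl.nose_length ahead of it and the grasp point (between the pads) lies 2 mm behind it (ctrl.nose_length is the distance from the TCP to the fingertips, in m); z points along the fingers, y is the line along which they close (so a half turn about z gives the same grasp; the last joint's range is limited). The gripper opens to 88 mm and grips with 3 to 60 N. Pads are 19 mm wide; open, the fingers measure 130 mm over their backs; the gripper's body (78 mm by 193 mm) begins 47 mm behind the grasp point.
Start: joints at [16.507, 20.546, 0.682, 0, -70.136, -16.507], TCP at [0.675, -0, 0.222] pointing down, gripper open.
Joint ranges: [-176.03, 176.03], [-82.01, 121.73], [-58.28, 71.71], [-173.87, 95.51], [-174.79, -0.11], [-173.66, 173.66]. Speed limits (degrees/s): [136.94, 136.94, 172.46, 180, 180, 180].

INTERFACE

Orientations are given as [roll, pitch, yaw] about the fixed x, y, z axes, in that order (R = Rz(yaw) Ry(pitch) Rx(roll)).
In Python, from plant import ctrl gives the robot as it stands.
- The arm moves only by the tool apply_moves, never from a script. Its argument "commands" is a list of rows, each a list of 3 entries, a list of its own where there are three numbers: the shift along the world's x, y, z in cm, then the turn about the world's z in rad, then the closure, from 0 (fully open) to 1 (shut). In form: [[[x, y, z], turn, jaw], ...]. A call has 1 to 20 rows; each row is the pose to reach, as a shift and turn from the pose commanded when the call began; what a row does not reach only later rows make up. A row lasts 1/12 s, in which the tool goes at most 41.7 mm and 7.16 degrees, less where a joint would pass 70% of its speed; a pose out of reach is approached as far as the arm can. A call with a gripper value outside its range is refused whole. The fingers move at their own pace and stop on an object; the grip force is fixed at half the most. Time passes only in rows, so rows that repeat a pose let the fingers close. It gives the time, the measured TCP pose, the force, the opening and the grip force at its end, in the units of the state.
- ctrl.get_obs(): the state, without advancing time (a new reading comes with each control period).
- ctrl.snapshot(name): name is "scene" or "side" or "wrist"; returns a dict with "img" (384x512x3 uint8, red, green, blue), "fx", "fy", "cx", "cy" (pixels), "T" (4x4, takes a point from camera to world coordinates). Camera axes: x right, y up, looking along -z (the intrinsics and any distortion apply to the point x, -y, -z); pixel columns grow to the right and rows downward; lengths in m; the calibration is good to about 2 mm. A picture is of the moment at which its call begins. There is no depth.
- ctrl.close_job(): hands the job in; it is judged then, once.
Trained networks look in a picture, given as the dict that the camera call returned (one of the last four; its "shot" number tells which), for a name from the list of things; names that differ only in an ending like _2 or _b are one class to them, and where a whole thing is asked for, a point or a joint stands for the part that bears it (a point fixed in the world has none). Each returns a list of dicts, best first, with "score" (0 to 1); they miss things now and then, are a little off and sometimes report something else, mostly with a low value. They report only what shows in the picture. A call takes as long as a camera call.
- ctrl.search_frame(picture, target): "at" ([column, row] in pixels, amid what is visible of it).
- ctrl.spot_point(picture, target): "at" ([column, row] in pixels: a listed point, or the origin of a listed thing).
The state is a dict: "clock": time; "joint_pos": joint angles; "qvel": joint speeds; "tau": joint torques, N m; "tool_pos": TCP position; "orientation": TCP orientation; "force": force on the tool from outside, world axes, zero at the start; "moment": the same for the moment, N m; "opening": finger opening in m; "gripper_force": force on a finger pad.
Only numpy, scipy, OpenCV 4.12 (cv2) and the standard library are available. Lean on these libraries where they do the work, as an engineer would, in place of code of your own. Each camera call takes 0.05 s, during which the arm holds its last target. There are 200 camera calls.

## Working session

There is one attempt and no reset: what is moved stays moved. The work goes in short steps, Python scripts to look and compute and a tool call to move; the robot and the scene stay as the last step left them, time stands still between calls to the robot, and variables do not carry over. Pictures are saved under pics/ and viewed, at most 10 in all, crops included, and the job is handed in when it is done.

Besides the shell and the picture viewer there is one more tool, called after "Call:" by a JSON object that holds its "api" and its "payload", one argument or row to a line. apply_moves: Moves the arm, as the interface text tells. Its arguments: {"type":"object","properties":{"commands":{"type":"array"}},"required":["commands"]}

```bash
mkdir -p pics; cat > h.py <<'E'
import numpy as np, cv2
from plant import ctrl
def ray(p,uv):
    T=np.array(p["T"]); d=np.array([(uv[0]-p["cx"])/p["fx"],-(uv[1]-p["cy"])/p["fy"],-1.0])
    return T[:3,3],T[:3,:3]@d
def at_z(p,uv,z):
    o,d=ray(p,uv); return o+d*(z-o[2])/d[2]
def tri(rs):
    A=np.zeros((3,3));b=np.zeros(3)
    for o,d in rs:
        d=d/np.linalg.norm(d);M=np.eye(3)-np.outer(d,d);A+=M;b+=M@o
    return np.linalg.solve(A,b)
def proj(p,X):
    T=np.array(p["T"]);c=T[:3,:3].T@(np.array(X)-T[:3,3]);return [p["cx"]+p["fx"]*c[0]/-c[2],p["cy"]-p["fy"]*c[1]/-c[2]]
E
python3 - <<'E'
from h import *
o=ctrl.get_obs();print(o["clock"],o["tool_pos"],o["orientation"],o["opening"],ctrl.nose_length,o["force"])
ps={}
for n in ["scene","side","wrist"]:
    p=ctrl.snapshot(n);ps[n]=p
    cv2.imwrite(f"pics/{n}0.png",p["img"][:,:,::-1])
    print(n,[k for k in p if k not in("img","T")],np.round(p["T"],3).tolist())
    for t,z in [("dry_box",0),("handle_grip",.143),("left_catch_grip",.138),("right_catch_grip",.138),("bottle_a_mid",.03),("pen_mid",.009)]:
        for r in ctrl.spot_point(p,t)[:2]: print(t,np.round(r["at"],1),round(r["score"],2),np.round(at_z(p,r["at"],z),3))
i=np.hstack([cv2.resize(ps[n]["img"][:,:,::-1],(400,300)) for n in("scene","side")])
cv2.imwrite("pics/a.png",np.vstack([i,np.hstack([cv2.resize(ps["wrist"]["img"][:,:,::-1],(400,300)),np.zeros((300,400,3),np.uint8)])]))
E
```

```text
0.0 [ 6.74513378e-01 -2.29712646e-05  2.20624039e-01] [ 1.79906241e+02 -6.78904477e-03 -9.00065750e+01] 0.08775129052239304 0.017 [-0.64707737  0.29759782 -0.27270596]
scene ['fx', 'fy', 'cx', 'cy', 'shot'] [[-0.675, 0.381, -0.631, -0.025], [-0.737, -0.357, 0.574, 0.809], [-0.007, 0.853, 0.522, 0.546], [0.0, 0.0, 0.0, 1.0]]
dry_box [258.7 252.5] 0.59 [0.489 0.339 0.   ]
dry_box [257.1 207.1] 0.27 [0.609 0.233 0.   ]
handle_grip [260.4 184.5] 0.67 [0.493 0.33  0.143]
left_catch_grip [220.3 212.5] 0.85 [0.477 0.433 0.138]
right_catch_grip [293.8 166.9] 0.57 [0.506 0.233 0.138]
bottle_a_mid [319.4 211.3] 0.41 [0.476 0.183 0.03 ]
pen_mid [196.4 285.2] 0.66 [0.487 0.485 0.009]
side ['fx', 'fy', 'cx', 'cy', 'shot'] [[0.958, 0.148, -0.247, 0.26], [-0.287, 0.557, -0.779, -0.42], [0.022, 0.817, 0.576, 0.639], [0.0, 0.0, 0.0, 1.0]]
dry_box [249.4 232.5] 0.82 [0.488 0.322 0.   ]
handle_grip [253.2 174.5] 0.88 [0.498 0.336 0.143]
left_catch_grip [233.8 156.3] 0.51 [0.48  0.429 0.138]
right_catch_grip [269.7 203.2] 0.84 [0.501 0.236 0.138]
bottle_a_mid [267.7 267.8] 0.54 [0.481 0.174 0.03 ]
bottle_a_mid [251.9 231.7] 0.28 [0.483 0.288 0.03 ]
wrist ['fx', 'fy', 'cx', 'cy', 'shot'] [[-1.0, -0.0, 0.001, 0.676], [0.0, -0.958, -0.288, -0.077], [0.001, -0.288, 0.958, 0.385], [0.0, 0.0, 0.0, 1.0]]
```

View pics/a.png

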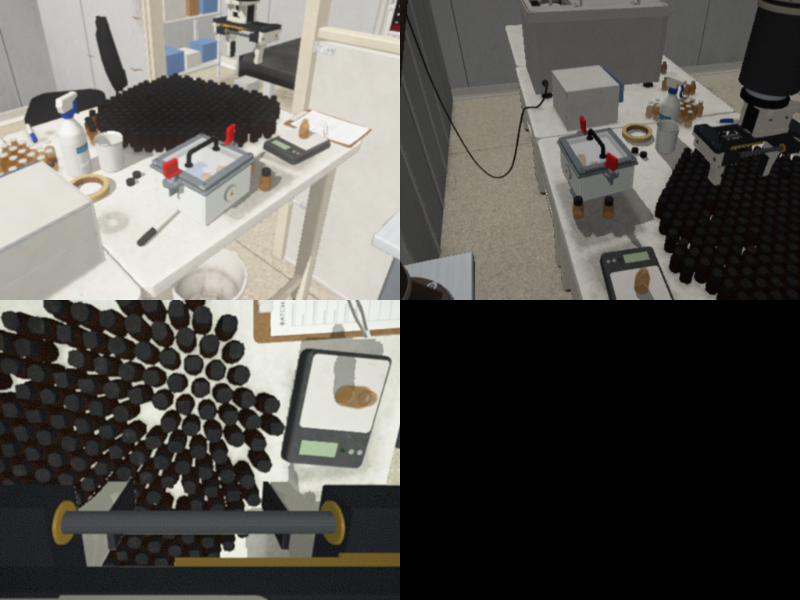

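Call:
{"api": "apply_moves", "payload": {
  "commands": [
    [[-4,5,2],0.06,0],
    [[-7,9,3],0.128,0],
    [[-10,13,3],0.128,0],
    [[-13,17,3],0.128,0],
    [[-16,20,3],0.128,0],
    [[-17,23,3],0.128,0.3],
    [[-17,23,3],0.128,0.5],
    [[-17,23,3],0.128,0.6],
    [[-17,23,3],0.128,0.6],
    [[-17,23,3],0.128,0.6]
  ]
}}

```text
clock: 1.88
tool_pos: [0.5049, 0.2302, 0.2518]
orientation: [-180.0, 0.0, -82.6]
force: [0.9, 0.3, -0.4]
opening: 0.0598
gripper_force: 0.0
```

```bash
cat > look.py <<'E'
from h import *
import sys
o=ctrl.get_obs();print(o["clock"],np.round(o["tool_pos"],4),np.round(o["orientation"],2),o["opening"],np.round(o["force"],1),np.round(o["joint_pos"],1))
Z={"handle_grip":.143,"left_catch_grip":.138,"right_catch_grip":.138,"plugged_1_mid":.04}
R={k:[] for k in Z}
for n in ["scene","side","wrist"]:
    p=ctrl.snapshot(n)
    if n=="wrist": cv2.imwrite(f"pics/{sys.argv[1]}.png",p["img"][:,:,::-1])
    for t in Z:
        for r in ctrl.spot_point(p,t)[:3 if t[0]=="p" else 1]:
            print(n,t,np.round(r["at"],1),round(r["score"],2),np.round(at_z(p,r["at"],Z[t]),4))
            if r["score"]>.4: R[t].append(ray(p,r["at"]))
for t in Z:
    if t[0]!="p" and len(R[t])>1: print("tri",t,np.round(tri(R[t]),4))
E
python3 look.py w1
```

```text
1.8833 [0.5049 0.2302 0.2518] [-1.7998e+02  1.0000e-02 -8.2600e+01] 0.059799283825260834 [ 0.9  0.3 -0.4] [ 44.7   8.1 -12.    0.  -69.9 -37.3]
scene handle_grip [259.8 187.7] 0.66 [0.4858 0.3387 0.143 ]
scene left_catch_grip [221.5 210.6] 0.95 [0.4803 0.428  0.138 ]
scene right_catch_grip [293.1 166.7] 0.77 [0.5072 0.2331 0.138 ]
side handle_grip [250.2 176. ] 0.91 [0.4901 0.3324 0.143 ]
side right_catch_grip [266.9 204.6] 0.51 [0.4945 0.2335 0.138 ]
wrist right_catch_grip [256.6 194.6] 0.95 [0.502  0.2353 0.138 ]
tri handle_grip [0.4904 0.3352 0.1404]
tri right_catch_grip [0.5003 0.2362 0.1382]
```

View pics/w1.png

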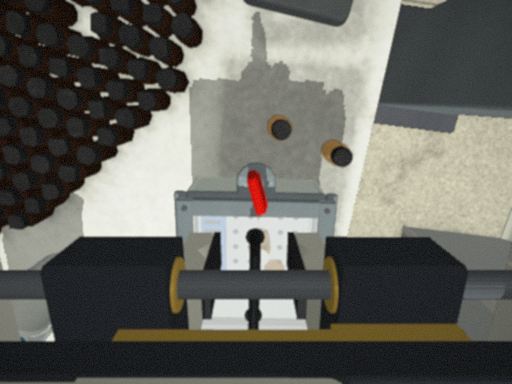

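Call:
{"api": "apply_moves", "payload": {
  "commands": [
    [[-0.4,0.5,0],0.12,0.5],
    [[-0.4,0.5,-3],0.24,0.5],
    [[-0.4,0.5,-6],0.28,0.5],
    [[-0.4,0.5,-8.5],0.28,0.5],
    [[-0.4,0.5,-10],0.28,0.5],
    [[-0.4,0.5,-11],0.28,0.5],
    [[-0.4,0.5,-11],0.28,0.5],
    [[-0.4,0.5,-11],0.28,0.5]
  ]
}}

```text
clock: 3.3
tool_pos: [0.5012, 0.2351, 0.1418]
orientation: [180.0, -0.0, -66.6]
force: [0.1, -0.1, -0.2]
opening: 0.0438
gripper_force: 0.0
```

```bash
python3 look.py w2; python3 -c "
from h import *
p=ctrl.snapshot('side');i=p['img'][130:280,170:370,::-1];j=cv2.imread('pics/w2.png')
cv2.imwrite('pics/w2b.png',np.hstack([cv2.resize(i,(400,300)),cv2.resize(j,(400,300))]))"
```

```text
3.3 [0.5012 0.2351 0.1418] [ 1.7999e+02 -3.0000e-02 -6.6610e+01] 0.043824446964631246 [ 0.1 -0.1 -0.2] [ 45.4  13.  -21.1   0.  -55.9 -22. ]
scene handle_grip [258.7 184.9] 0.74 [0.4942 0.3335 0.143 ]
scene left_catch_grip [218.6 211.3] 0.71 [0.4819 0.4327 0.138 ]
scene right_catch_grip [293.4 164.9] 0.77 [0.5119 0.2273 0.138 ]
side handle_grip [249.7 189.3] 0.53 [0.4752 0.2851 0.143 ]
side left_catch_grip [234.5 155.3] 0.43 [0.4827 0.4328 0.138 ]
side right_catch_grip [269.6 200.2] 0.73 [0.5041 0.246  0.138 ]
side plugged_1_mid [265.9 266.7] 0.53 [0.4754 0.1685 0.04  ]
wrist right_catch_grip [253.4 237.1] 0.83 [0.5024 0.2335 0.138 ]
tri handle_grip [0.4946 0.3218 0.1275]
tri left_catch_grip [0.4824 0.4325 0.1379]
tri right_catch_grip [0.5026 0.2346 0.144 ]
```

View pics/w2b.png

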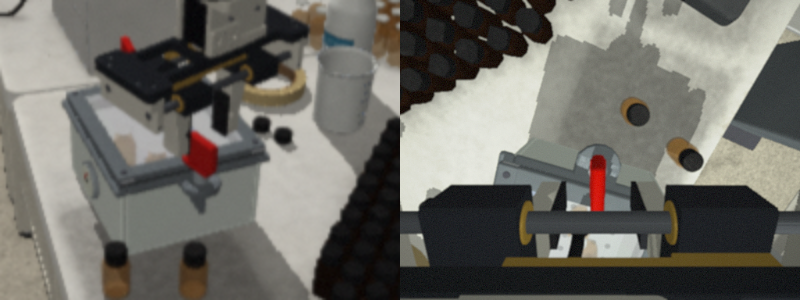

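Call:
{"api": "apply_moves", "payload": {
  "commands": [
    [[0,0,0],0,1],
    [[0,0,0],0,1],
    [[0,0,0],0,1],
    [[0,0,0],0,1],
    [[0,0,0],0,1],
    [[0,0,0],0,1]
  ]
}}

```text
clock: 4.6
tool_pos: [0.5014, 0.2353, 0.1417]
orientation: [-179.9, 0.0, -66.6]
force: [7.9, 1.8, -4.3]
opening: 0.0096
gripper_force: 21.3
```

Call:
{"api": "apply_moves", "payload": {
  "commands": [
    [[0,0,0],0.1,1],
    [[0,0,0],0.2,1],
    [[0,0,0],0.3,1],
    [[0,0,0],0.4,1],
    [[0,0,0],0.5,1],
    [[0,0,0],0.6,1],
    [[0,0,0],0.7,1],
    [[0,0,0],0.8,1],
    [[0,0,0],0.9,1],
    [[0,0,0],1.0,1],
    [[0,0,0],1.1,1],
    [[0,0,0],1.2,1],
    [[0,0,0],1.27,1],
    [[0,0,0],1.27,1],
    [[0,0,0],1.27,1]
  ]
}}

```text
clock: 5.85
tool_pos: [0.5003, 0.2331, 0.1415]
orientation: [179.8, 0.1, 6.2]
force: [-1.6, -6.3, 3.9]
opening: 0.0087
gripper_force: 30.0
```

```bash
python3 -c "
from h import *
o=ctrl.get_obs();print(o['force'],o['moment'],o['orientation'],o['tool_pos'],o['opening'],np.round(o['joint_pos'],1))"
```

```text
[-1.61354445 -6.26403185  3.92449776] [-2.47504546  0.50243678  0.00274135] [1.79833424e+02 1.17044185e-01 6.15115996e+00] [0.50026136 0.23305028 0.14153027] 0.00866367973058376 [ 45.4  13.  -21.2   0.1 -56.   50.8]
```

Call:
{"api": "apply_moves", "payload": {
  "commands": [
    [[0,0,0],0,0.63],
    [[0,0,0],0,0.63],
    [[0,0,0],0,0.63],
    [[0,0,1],0,0.63],
    [[0,0,3],0,0.63],
    [[0,0,6],0,0.63],
    [[0,0,9],-0.1,0.55],
    [[0,2,11],-0.2,0.5],
    [[0,5,11],-0.3,0.5],
    [[0,8,11],-0.4,0.5],
    [[-1,11,11],-0.5,0.5],
    [[-1,14,11],-0.6,0.5],
    [[-2,17,11],-0.7,0.5],
    [[-2.2,19.5,11],-0.8,0.5],
    [[-2.2,19.5,11],-0.92,0.5],
    [[-2.2,19.5,11],-1.04,0.5],
    [[-2.2,19.5,11],-1.16,0.5],
    [[-2.2,19.5,11],-1.28,0.5],
    [[-2.2,19.5,11],-1.4,0.5],
    [[-2.2,19.5,11],-1.55,0.5]
  ]
}}

```text
clock: 7.52
tool_pos: [0.4789, 0.4303, 0.2524]
orientation: [-180.0, 0.0, -81.5]
force: [0.1, -0.0, -0.7]
opening: 0.044
gripper_force: 0.0
```

Call:
{"api": "apply_moves", "payload": {
  "commands": [
    [[0,0,0],0,0.5],
    [[0,0,0],0,0.5],
    [[0,0,0],0,0.5]
  ]
}}

```text
clock: 7.77
tool_pos: [0.479, 0.4301, 0.252]
orientation: [-180.0, 0.0, -81.0]
force: [-0.1, 0.2, -0.4]
opening: 0.0435
gripper_force: 0.0
```

```bash
python3 look.py w3
```

```text
7.7667 [0.479  0.4301 0.252 ] [-1.7998e+02  2.0000e-02 -8.0990e+01] 0.04346717215716914 [-0.1  0.2 -0.4] [ 59.3  16.7  -0.9  -0.  -72.4 -50.2]
scene handle_grip [259.2 184.8] 0.89 [0.4939 0.3326 0.143 ]
scene left_catch_grip [218. 213.] 0.69 [0.4786 0.4365 0.138 ]
scene right_catch_grip [292.4 164.4] 0.87 [0.5146 0.2272 0.138 ]
side handle_grip [251.8 176.9] 0.89 [0.4923 0.3282 0.143 ]
side left_catch_grip [235.5 156. ] 0.58 [0.4841 0.4292 0.138 ]
side right_catch_grip [269.9 202.9] 0.81 [0.5019 0.2373 0.138 ]
wrist handle_grip [252.3  72.3] 0.81 [0.4951 0.3344 0.143 ]
wrist left_catch_grip [248.4 192. ] 0.87 [0.4834 0.4343 0.138 ]
wrist right_catch_grip [250.9 198.6] 0.41 [0.4802 0.4401 0.138 ]
tri handle_grip [0.4944 0.3329 0.1413]
tri left_catch_grip [0.4838 0.4341 0.1351]
tri right_catch_grip [0.4857 0.3309 0.1582]
```

View pics/w3.png

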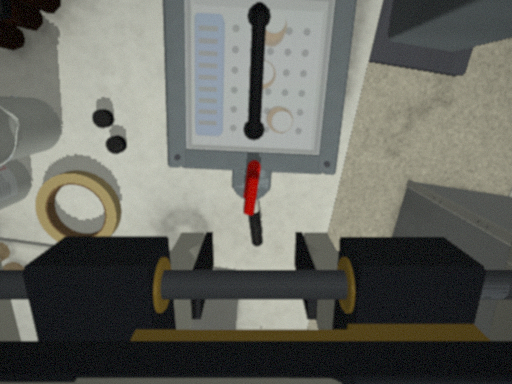

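Call:
{"api": "apply_moves", "payload": {
  "commands": [
    [[0.45,0.4,0],-0.1,0.5],
    [[0.45,0.4,-3],-0.12,0.5],
    [[0.45,0.4,-6],-0.12,0.5],
    [[0.45,0.4,-8.5],-0.12,0.5],
    [[0.45,0.4,-10],-0.12,0.5],
    [[0.45,0.4,-11],-0.12,0.5],
    [[0.45,0.4,-11],-0.12,0.5],
    [[0.45,0.4,-11],-0.12,1],
    [[0.45,0.4,-11],-0.12,1],
    [[0.45,0.4,-11],-0.12,1],
    [[0.45,0.4,-11],-0.12,1],
    [[0.45,0.4,-11],-0.12,1],
    [[0.45,0.4,-11],-0.12,1]
  ]
}}

```text
clock: 9.6
tool_pos: [0.482, 0.434, 0.1422]
orientation: [179.9, 0.0, -88.1]
force: [-19.1, 0.9, 14.4]
opening: 0.0095
gripper_force: 16.5
```

Call:
{"api": "apply_moves", "payload": {
  "commands": [
    [[-0.2,0,0],0,1],
    [[-0.2,0,0],-0.1,1],
    [[-0.2,0,0],-0.2,1],
    [[-0.2,0,0],-0.3,1],
    [[-0.2,0,0],-0.4,1],
    [[-0.2,0,0],-0.5,1],
    [[-0.2,0,0],-0.6,1],
    [[-0.2,0,0],-0.7,1],
    [[-0.2,0,0],-0.8,1],
    [[-0.2,0,0],-0.9,1],
    [[-0.2,0,0],-1.0,1],
    [[-0.2,0,0],-1.1,1],
    [[-0.2,0,0],-1.2,1],
    [[-0.2,0,0],-1.3,1],
    [[-0.2,0,0],-1.4,1],
    [[-0.2,0,0],-1.46,1],
    [[-0.2,0,0],-1.46,1],
    [[-0.2,0,0],-1.46,1]
  ]
}}

```text
clock: 11.1
tool_pos: [0.4815, 0.4341, 0.1423]
orientation: [180.0, 0.0, -171.6]
force: [-2.7, -0.5, 5.0]
opening: 0.0088
gripper_force: 30.0
```

Call:
{"api": "apply_moves", "payload": {
  "commands": [
    [[0,0,0],0,0.63],
    [[0,0,0],0,0.63],
    [[0,0,0],0,0.63],
    [[0,0,1],0,0.63],
    [[0,0,3],0,0.63],
    [[0,0,6],0,0.63],
    [[0,0,9],0.1,0.6],
    [[0.2,-2,11],0.2,0.5],
    [[0.4,-4,11],0.3,0.5],
    [[0.6,-6,11],0.4,0.5],
    [[0.8,-8,11],0.5,0.5],
    [[1,-10,11],0.62,0.5],
    [[1,-10,11],0.74,0.5],
    [[1,-10,11],0.86,0.5],
    [[1,-10,11],0.98,0.5],
    [[1,-10,11],1.1,0.5],
    [[1,-10,11],1.22,0.5],
    [[1,-10,11],1.34,0.5],
    [[1,-10,11],1.46,0.5],
    [[1,-10,11],1.52,0.5]
  ]
}}

```text
clock: 12.77
tool_pos: [0.4916, 0.334, 0.2522]
orientation: [-180.0, 0.0, -84.3]
force: [-0.7, -0.7, -0.5]
opening: 0.0441
gripper_force: 0.0
```

Call:
{"api": "apply_moves", "payload": {
  "commands": [
    [[0,0,0],0,0.5],
    [[0,0,0],0,0.5]
  ]
}}

```text
clock: 12.93
tool_pos: [0.4916, 0.334, 0.2521]
orientation: [-180.0, 0.0, -84.8]
force: [-0.2, -0.1, -0.1]
opening: 0.044
gripper_force: 0.0
```

```bash
python3 look.py w4
```

```text
12.9333 [0.4916 0.334  0.2521] [-1.7998e+02  1.0000e-02 -8.4780e+01] 0.04395109382693343 [-0.2 -0.1 -0.1] [ 53.   11.9  -7.2   0.  -70.8 -47.8]
scene handle_grip [257.8 187.5] 0.66 [0.4886 0.3407 0.143 ]
scene left_catch_grip [218.6 213.6] 0.92 [0.4766 0.4369 0.138 ]
scene right_catch_grip [293.6 166.8] 0.91 [0.5062 0.2327 0.138 ]
scene plugged_1_mid [294.4 166.6] 0.75 [0.6334 0.0921 0.04  ]
side handle_grip [250.4 231.1] 0.72 [0.4397 0.1592 0.143 ]
side right_catch_grip [268.  200.9] 0.66 [0.5004 0.2446 0.138 ]
wrist handle_grip [251.7 192.6] 0.71 [0.4932 0.3369 0.143 ]
wrist right_catch_grip [252.2  69. ] 0.96 [0.5021 0.2347 0.138 ]
wrist plugged_1_mid [274.8  30.7] 0.47 [0.4828 0.1869 0.04  ]
wrist plugged_1_mid [253. 178.] 0.46 [0.491  0.3488 0.04  ]
tri handle_grip [0.4969 0.3149 0.0832]
tri right_catch_grip [0.5004 0.2372 0.1424]
```

View pics/w4.png

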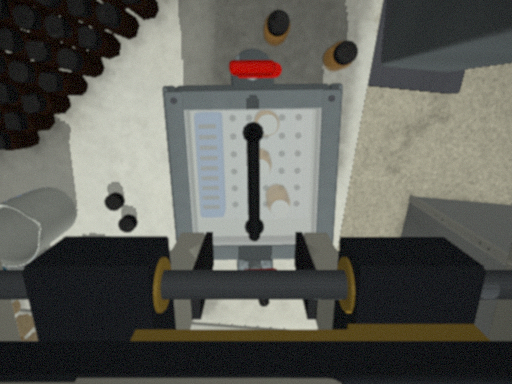

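Call:
{"api": "apply_moves", "payload": {
  "commands": [
    [[0,0,-3],0,0.5],
    [[0,0,-6],0,0.5],
    [[0,0,-8.5],0,0.5],
    [[0,0,-10.3],0,0.5],
    [[0,0,-11.3],0,0.5],
    [[0,0,-11.3],0,0.5],
    [[0,0,-11.3],0,1],
    [[0,0,-11.3],0,1],
    [[0,0,-11.3],0,1],
    [[0,0,-11.3],0,1],
    [[0,0,-11.3],0,1],
    [[0,0,-11.3],0,1],
    [[0,0,-11.3],0,1]
  ]
}}

```text
clock: 14.77
tool_pos: [0.4918, 0.3342, 0.1392]
orientation: [-179.9, 0.0, -84.7]
force: [-0.1, -0.5, 2.9]
opening: 0.0084
gripper_force: 29.7
```

```bash
python3 -c "
from h import *
o=ctrl.get_obs();print(o['clock'],o['force'],o['moment'],o['tool_pos'],o['opening'])
a=ctrl.snapshot('side');b=ctrl.snapshot('scene')
cv2.imwrite('pics/g.png',np.hstack([cv2.resize(a['img'][120:270,160:360,::-1],(400,300)),cv2.resize(b['img'][120:270,160:360,::-1],(400,300))]))"
```

```text
14.7667 [-0.06608467 -0.46640321  2.85486968] [-0.06809143  0.05226065  0.00278032] [0.4918     0.3342191  0.13922676] 0.008397872215967292
```

View pics/g.png

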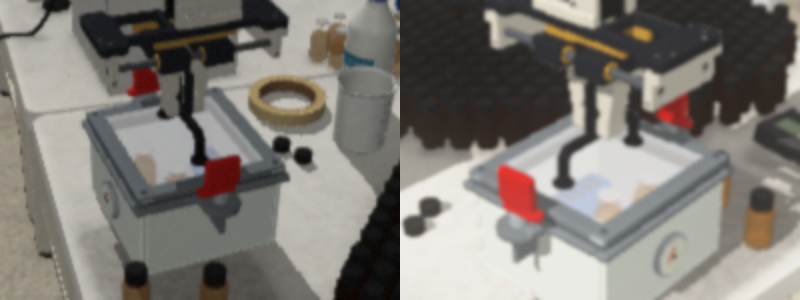

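Both catches point to the front and the fingers have the bar. I'll lift it gently.

Call:
{"api": "apply_moves", "payload": {
  "commands": [
    [[0,0,0.05],0,1],
    [[0,0,0.1],0,1],
    [[0,0,0.15],0,1],
    [[0,0,0.2],0,1],
    [[0,0,0.25],0,1],
    [[0,0,0.3],0,1],
    [[0,0,0.3],0,1],
    [[0,0,0.3],0,1]
  ]
}}

```text
clock: 15.53
tool_pos: [0.4916, 0.3341, 0.1397]
orientation: [180.0, -0.0, -84.7]
force: [7.5, 2.1, -13.8]
opening: 0.0083
gripper_force: 27.3
```

Call:
{"api": "apply_moves", "payload": {
  "commands": [
    [[0,0,0.05],0,1],
    [[0,0,0.1],0,1],
    [[0,0,0.15],0,1],
    [[0,0,0.2],0,1],
    [[0,0,0.25],0,1],
    [[0,0,0.3],0,1],
    [[0,0,0.3],0,1],
    [[0,0,0.3],0,1]
  ]
}}

```text
clock: 16.2
tool_pos: [0.4908, 0.3335, 0.1442]
orientation: [179.9, -0.1, -84.7]
force: [-1.1, -0.1, -6.1]
opening: 0.0086
gripper_force: 28.6
```

Call:
{"api": "apply_moves", "payload": {
  "commands": [
    [[0,0,0.1],0,1],
    [[0,0,0.2],0,1],
    [[0,0,0.3],0,1],
    [[0,0,0.45],0,1],
    [[0,0,0.6],0,1],
    [[0,0,0.8],0,1],
    [[0,0,1.0],0,1],
    [[0,0,1.2],0,1],
    [[0,0,1.4],0,1],
    [[0,0,1.6],0,1],
    [[0,0,1.8],0,1],
    [[0,0,2.0],0,1],
    [[0,0,2.0],0,1],
    [[0,0,2.0],0,1]
  ]
}}

```text
clock: 17.37
tool_pos: [0.4915, 0.3341, 0.1647]
orientation: [-180.0, 0.0, -84.7]
force: [0.3, -0.1, -3.6]
opening: 0.0086
gripper_force: 28.9
```

```bash
python3 -c "
from h import *
o=ctrl.get_obs();print(o['clock'],o['force'],o['moment'],o['tool_pos'],o['opening'])
a=ctrl.snapshot('side');b=ctrl.snapshot('scene')
for p in(a,b):
  r=ctrl.spot_point(p,'handle_grip')[:1];print(r)
cv2.imwrite('pics/l.png',np.hstack([cv2.resize(a['img'][120:270,160:360,::-1],(400,300)),cv2.resize(b['img'][120:270,160:360,::-1],(400,300))]))"
```

```text
17.3667 [ 0.27871257 -0.08832904 -3.59826387] [0.02035349 0.05900573 0.00316526] [0.49149994 0.33405201 0.16468538] 0.008605164623285044
[{'at': [251.8, 167.2], 'score': 0.74}]
[]
```

View pics/l.png

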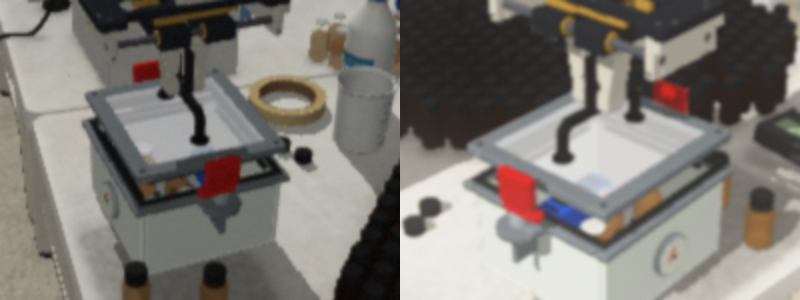

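The lid hangs level about 25 mm above its seat, with an open gap all round. I'll hold it there.

Call:
{"api": "apply_moves", "payload": {
  "commands": [
    [[0,0,0],0,1],
    [[0,0,0],0,1],
    [[0,0,0],0,1],
    [[0,0,0],0,1],
    [[0,0,0],0,1],
    [[0,0,0],0,1],
    [[0,0,0],0,1],
    [[0,0,0],0,1],
    [[0,0,0],0,1],
    [[0,0,0],0,1],
    [[0,0,0],0,1],
    [[0,0,0],0,1],
    [[0,0,0],0,1],
    [[0,0,0],0,1],
    [[0,0,0],0,1],
    [[0,0,0],0,1],
    [[0,0,0],0,1],
    [[0,0,0],0,1],
    [[0,0,0],0,1],
    [[0,0,0],0,1]
  ]
}}

```text
clock: 19.23
tool_pos: [0.4915, 0.334, 0.1646]
orientation: [-180.0, 0.0, -84.7]
force: [-0.4, 0.5, -3.8]
opening: 0.0089
gripper_force: 28.9
```

Call:
{"api": "apply_moves", "payload": {
  "commands": [
    [[0,0,0],0,1],
    [[0,0,0],0,1],
    [[0,0,0],0,1],
    [[0,0,0],0,1],
    [[0,0,0],0,1],
    [[0,0,0],0,1],
    [[0,0,0],0,1],
    [[0,0,0],0,1],
    [[0,0,0],0,1],
    [[0,0,0],0,1],
    [[0,0,0],0,1],
    [[0,0,0],0,1],
    [[0,0,0],0,1],
    [[0,0,0],0,1],
    [[0,0,0],0,1],
    [[0,0,0],0,1],
    [[0,0,0],0,1],
    [[0,0,0],0,1],
    [[0,0,0],0,1],
    [[0,0,0],0,1]
  ]
}}

```text
clock: 20.9
tool_pos: [0.4915, 0.334, 0.1645]
orientation: [-180.0, -0.0, -84.7]
force: [0.5, -0.1, -4.2]
opening: 0.0084
gripper_force: 28.9
```

Call:
{"api": "apply_moves", "payload": {
  "commands": [
    [[0,0,0],0,1],
    [[0,0,0],0,1],
    [[0,0,0],0,1],
    [[0,0,0],0,1],
    [[0,0,0],0,1],
    [[0,0,0],0,1],
    [[0,0,0],0,1],
    [[0,0,0],0,1],
    [[0,0,0],0,1],
    [[0,0,0],0,1],
    [[0,0,0],0,1],
    [[0,0,0],0,1]
  ]
}}

```text
clock: 21.9
tool_pos: [0.4915, 0.334, 0.1645]
orientation: [180.0, -0.0, -84.7]
force: [-0.3, 0.2, -2.6]
opening: 0.0083
gripper_force: 28.9
```

```bash
python3 -c "
from h import *
o=ctrl.get_obs();print(o['clock'],o['force'],o['tool_pos'],o['opening'],o['gripper_force'])
print(ctrl.close_job())"
```

```text
21.9 [-0.33414593  0.15016247 -2.58576732] [0.49146916 0.33399504 0.16454022] 0.008312466277926665 28.869758248329163
the job is handed in; nothing more can be done
None
```

I handed the job in at 21.9 s: both catches are turned to the front, the seal is broken, and the gripper has held the lid level about 25 mm above its seat for over 4 s; the last pictures show nothing knocked over, but no verdict came back.

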